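# Hang the second shelf arm on a lab bench's slotted upright

### The job

One of the two slotted uprights on the bench already carries its shelf arm; hang the loose hook-tabbed shelf arm on the empty upright at the same level: press its two hook tabs into the top two slots, then lower it until the hooks are fully engaged and the arm hangs by itself, straight out from the upright. Leave the other loose arm, the one with a flat screw-on plate and no hooks, where it lies.

Things in the scene. Friction and masses are not known exactly. Their poses are not given: they have to be found in the camera images.
- hook_arm_mid (a point): Loose steel arm, upright on bench: bar 30 wide (y) x 36 high x 150 mm, 0.2-0.4 kg. Point: bar's middle, 18 mm up, 70 from the lipped tip, 84 before back of end plate (40 wide, 86 high); grip here. x: tip to plate; z up. Two hook tabs, 18 wide, 54 mm apart in height, reach 19 mm past the plate: necks' undersides 0 and 54 mm above point, hook tips 14 below those; gap to plate 8, at tips 14 mm.
- top_slot (a point): Empty upright, fixed: white channel 64 wide, 214 mm tall, 5 mm front sheet towards robot, hollow behind. Three slots 40 wide x 40 high, lower edges 50, 104, 158 mm above bench. Point: middle of top slot's lower edge, front face. x: into the slot, z up. Enter with hook_arm_mid 20 to 40 mm below this point (30 best), push in along x till the plate meets the sheet, then straight down till the necks rest.
- hung_arm_mid (a point): Same point, same axes, of the equal arm already hung (fixed) in the top two slots of a like upright, 200 mm left or right of the empty one and parallel. Its bar is 86 to 122 mm above the bench. It shows the finished position: middle 85 mm in front of (-x) and 54 mm below its upright's top slot's lower edge; the arm you hang may droop a few degrees.
- plain_arm_mid (a point): Bystander to leave alone: the other loose steel arm on the bench, bar 30 x 36 x 115 mm with a flat end plate 70 wide, 60 mm high, two screw holes and no hooks. Point: half-way up the bar (18 mm), 60 mm from its tip, 59 before the plate's back; x from tip to plate, z up.
Mind the look-alikes: they are no part of the job. Leave any black look-alike of the part that bears hook_arm_mid alone.

How it is judged:
By the outcome, as a careful person would: the job done as asked, in the order asked, and still so for the second after the job is handed in, with the robot touching nothing.
It also fails if it takes over 42 s, if anything falls off the work surface, if the arm or the gripper's body presses on something with over 40 N, if the wrist force passes 120 N, or if a joint passes its speed limit or range.

### The arm

A 6-joint arm with a two-finger parallel gripper is mounted at the origin on the work surface. World frame = base frame: x ahead of the robot, y to its left, z up, the work surface at z = 0. Lengths are in m, angles in rad, forces in N, time in s.
With the tool pointing down it reaches from about 0.425 to 0.95 m from the base axis. Payload 14.7 kg.
Tool frame: the origin (TCP) lies on the centre line of the jaws, within the pads' length; the fingertips stand finger_overhang ahead of it and the grasp point (between the pads) lies 11 mm behind it (finger_overhang is the distance from the TCP to the fingertips, in m); z points along the fingers, y is the line along which they close (so a half turn about z gives the same grasp; the last joint's range is limited). The gripper opens to 85 mm and grips with 20 to 120 N. Pads are 22 mm wide; open, the fingers measure 114 mm over their backs; the gripper's body (76 mm by 85 mm) begins 54 mm behind the grasp point. The pads swing forward as they close: fully open they stand 13 mm farther back than shut.
Start: joints at [-1.394, 0.48, 1.596, -0, 1.065, -0.047], TCP at [0.144, -0.634, 0.2] pointing down, gripper open.
Joint ranges: [-2.75, 2.75], [-0.82, 2.05], [0.23, 2.67], [-1.56, 4.7], [0.09, 2.69], [-2.92, 2.92]. Speed limits (rad/s): [1.89, 1.89, 2.39, 3.01, 3.01, 3.01].

### API

Orientations are given as a 3x3 rotation matrix whose columns are the frame's x, y, z axes.
In Python, from workcell import * gives the robot as it stands. The module is installed in compiled form; this text tells all that it offers.
- The arm moves only by the shell command python3 -m crank 'ROWS' [FORCE]. ROWS is JSON, a list of rows, each a list of 7 numbers: the shift along the tool's x, y, z in units of 20 mm (1.0 is 20 mm), then the turn, a rotation vector about the tool's x, y, z in units of 0.12 rad (1.0 is 0.12 rad), then the gripper's target within -1 to 1 (fully open at 1, half-way at 0, shut at -1). A call has 1 to 12 rows; each row shifts and turns the commanded pose from where the row before left it, along the tool's axes as they then stand; what a row does not reach is not made up. A row lasts 1/12 s, in which the tool goes at most 41.7 mm and 7.16 degrees, less where a joint would pass 70% of its speed; a pose out of reach is approached as far as the arm can. A call with a number of a shift or a turn outside -1 to 1 is refused whole. A call with a gripper value outside its range is refused whole. The fingers move at their own pace and stop on an object; FORCE is the grip in N (left out, the last holds). Time passes only in rows, so rows that do not move let the fingers close. It gives the time, the measured TCP pose, the force, the opening and the grip force at its end, in the units of the state.
- read_state(): the state, without advancing time (a new reading comes with each control period).
- grab_frame(name): name is "side" or "top"; returns a dict with "image" (400x640x3 uint8, red, green, blue), "range_z" (400x640 float32, m along the optical axis (not along the pixel's ray), 0 where there is no reading), "fx", "fy", "cx", "cy" (pixels), "R" (3x3) and "t" (3): a world point X has camera coordinates R X + t. Camera axes: x right, y down, z forward; pixel columns grow to the right and rows downward; lengths in m; the calibration is good to about 2 mm. A picture is of the moment at which its call begins.
- finish_job(): hands the job in; it is judged then, once.
The state is a dict: "time_s": time; "joints": joint angles; "qd": joint speeds; "effort": joint torques, N m; "tcp_pos": TCP position; "tcp_rot": TCP orientation; "wrist_force": force on the tool from outside, world axes, zero at the start; "ft_torque": the same for the moment, N m; "grip_width": finger opening in m; "finger_force": force on a finger pad.
Only numpy, scipy, OpenCV 4.12 (cv2) and the standard library are available. Lean on these libraries where they do the work, as an engineer would, in place of code of your own. Each camera call takes 0.05 s, during which the arm holds its last target. There are 200 camera calls.

## Working session

There is one attempt and no reset: what is moved stays moved. The work goes in short steps, Python scripts to look and compute and a shell command to move; the robot and the scene stay as the last step left them, time stands still between calls to the robot, and variables do not carry over. Pictures are saved under pics/ and viewed, at most 10 in all, crops included, and the job is handed in when it is done.

```bash
mkdir -p pics; python3 - <<'E'
from workcell import *
import cv2,numpy as np
for n in("top","side"):
    f=grab_frame(n);cv2.imwrite(f"pics/{n}0.png",f["image"][:,:,::-1])
    np.savez(f"{n}0.npz",**f)
    print(n,f["fx"],f["cx"],f["cy"],np.round(f["R"],3).tolist(),f["t"])
s=read_state();print(s["time_s"],s["tcp_pos"],np.round(s["tcp_rot"],3).tolist(),s["grip_width"],[k for k in s]);
import workcell;print(dir(workcell))
E
```

```text
top 361.1130539955772 313.5332274918567 199.51380825209313 [[-0.003, -1.0, -0.03], [-0.987, 0.008, -0.161], [0.161, 0.029, -0.987]] [0.10856902 0.51229581 1.02069528]
side 454.76868888042486 313.8760082423235 199.51720603322758 [[-0.808, -0.589, 0.002], [-0.31, 0.423, -0.851], [0.501, -0.688, -0.524]] [0.46179662 0.22279517 1.39852058]
0.1 [ 0.14418207 -0.63340213  0.19963524] [[0.975, 0.222, -0.0], [0.222, -0.975, 0.001], [0.0, -0.001, -1.0]] 0.0851208441696263 ['time_s', 'joints', 'qd', 'effort', 'tcp_pos', 'tcp_rot', 'wrist_force', 'ft_torque', 'finger_force', 'grip_width']
['MotionError', '__builtins__', '__cached__', '__doc__', '__file__', '__loader__', '__name__', '__package__', '__spec__', 'finger_overhang', 'finish_job', 'grab_frame', 'read_state']
```

View pics/top0.png

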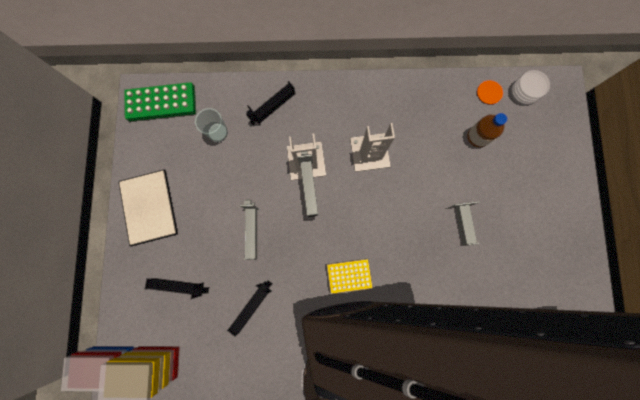

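View pics/side0.png

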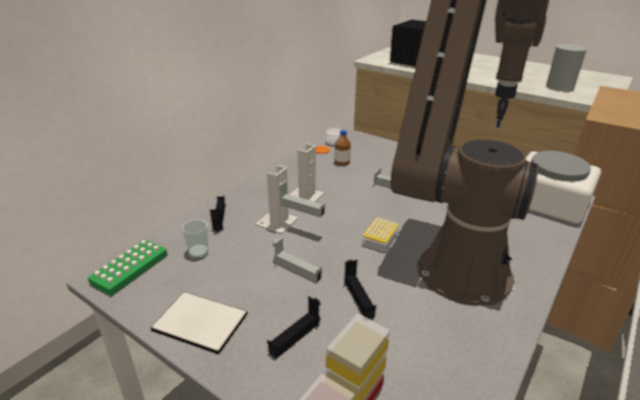

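Candidates for the hook arm (top view): the grey arm at (250,230) has a narrow plate. The grey arm at (466,225) has a wide plate, so it is the plain one. Black look-alikes are at (271,103), (177,288) and (250,308). The hung arm is at (309,190) and the empty upright at (372,148). I choose (250,230) and will check it in a crop.

```bash
cat > h.py <<'E'
import numpy as np,cv2
def cloud(f):
    z=f["range_z"];v,u=np.mgrid[:400,:640]
    fx,fy,cx,cy=(float(f[k]) for k in("fx","fy","cx","cy"))
    P=np.stack([(u-cx)/fx*z,(v-cy)/fy*z,z],-1)
    X=(P-f["t"])@f["R"]; X[z==0]=np.nan
    return X
def rect(X,m):
    p=X[m];r=cv2.minAreaRect(p[:,:2].astype(np.float32)*1000);return r
E
python3 - <<'E'
from h import *
T=np.load("top0.npz");S=np.load("side0.npz")
a=cv2.resize(T["image"][190:270,225:285],None,fx=6,fy=6,interpolation=cv2.INTER_CUBIC)
b=cv2.resize(S["image"][140:290,230:350],(384,480),interpolation=cv2.INTER_CUBIC)
cv2.imwrite("pics/crop.png",np.hstack([a,b])[:,:,::-1])
XT=cloud(T);XS=cloud(S)
def inbox(X,x,y,z):
    return (X[...,0]>x[0])&(X[...,0]<x[1])&(X[...,1]>y[0])&(X[...,1]<y[1])&(X[...,2]>z[0])&(X[...,2]<z[1])
for (u,v) in [(250,230),(250,250),(249,204),(309,190),(466,225),(372,160),(377,130),(390,125),(305,150),(350,200)]:print(u,v,np.round(XT[v,u],3))
for (u,v) in [(300,262),(278,245),(277,200),(305,205),(307,170),(340,280)]:print('S',u,v,np.round(XS[v,u],3))
E
```

```text
250 230 [0.425 0.293 0.035]
250 250 [0.366 0.291 0.037]
249 204 [0.496 0.29  0.075]
309 190 [0.527 0.116 0.12 ]
466 225 [ 0.435 -0.335  0.038]
372 160 [ 0.638 -0.073  0.016]
377 130 [ 0.74  -0.094 -0.001]
390 125 [ 0.677 -0.095  0.208]
305 150 [0.613 0.122 0.209]
350 200 [ 0.518 -0.005 -0.002]
S 300 262 [0.411 0.292 0.033]
S 278 245 [0.49  0.3   0.067]
S 277 200 [0.61  0.158 0.116]
S 305 205 [0.513 0.131 0.119]
S 307 170 [ 0.636 -0.045  0.135]
S 340 280 [ 0.289  0.253 -0.003]
```

View pics/crop.png

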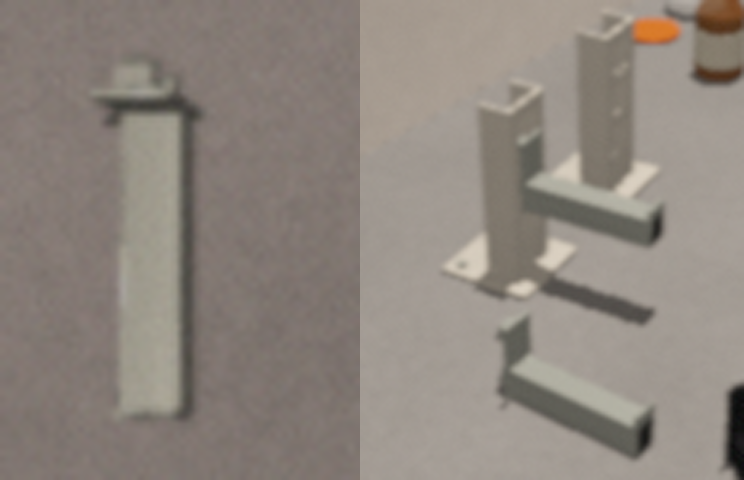

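The crop confirms it: the arm has a narrow tall plate with a hook tab beyond it, and a tip at the near end. Next I fit the poses.

```bash
cat >> h.py <<'E'
def box(X,x,y,z):
    return (X[...,0]>x[0])&(X[...,0]<x[1])&(X[...,1]>y[0])&(X[...,1]<y[1])&(X[...,2]>z[0])&(X[...,2]<z[1])
def bar(p,name):
    # centre line along x: mid of y extents per x-bin
    xs=np.arange(p[:,0].min()+.01,p[:,0].max()-.01,.008);c=[]
    for x in xs:
        q=p[abs(p[:,0]-x)<.004,1]
        if len(q)>3:c.append((x,(q.min()+q.max())/2,np.ptp(q)))
    c=np.array(c);k=np.polyfit(c[:,0],c[:,1],1)
    print(name,"x",np.round([p[:,0].min(),p[:,0].max()],4),"slope",k[0].round(4),"y at mean",np.polyval(k,p[:,0].mean()).round(4),p[:,0].mean().round(4),"w",c[:,2].mean().round(4),"z",np.median(p[:,2]).round(4),len(p))
E
python3 - <<'E'
from h import *
C={"T":cloud(np.load("top0.npz")),"S":cloud(np.load("side0.npz"))}
for n,X in C.items():
    bar(X[box(X,(.3,.475),(.25,.34),(.026,.046))],n+" loose")
    p=X[box(X,(.45,.55),(.25,.34),(.05,.11))];print(n,"plate up",p.min(0),p.max(0),len(p)) if len(p) else 0
    bar(X[box(X,(.40,.59),(.07,.17),(.11,.13))],n+" hung")
    for nm,yy in(("filled",(.06,.19)),("empty",(-.15,-.01))):
        p=X[box(X,(.56,.75),yy,(.195,.23))]
        print(n,nm,"top rim",np.round(np.nanpercentile(p,[2,98],axis=0),4).tolist(),len(p))
        p=X[box(X,(.56,.64),yy,(.02,.20))] if nm=="empty" else X[box(X,(.585,.66),yy,(.02,.08))]
        print("  face",len(p),np.round(np.nanpercentile(p,[2,50,98],axis=0),4).tolist())
T=C["T"]
for nm,yy in(("filled",(.06,.19)),("empty",(-.15,-.01))):
    p=T[box(T,(.56,.75),yy,(.195,.23))]
    print(nm);print(np.round(p[np.argsort(p[:,1])][::4],3).tolist())
E
```

```text
T loose x [0.3406 0.4749] slope 0.0254 y at mean 0.2934 0.4081 w 0.0289 z 0.0357 496
T plate up [0.48983023 0.27501446 0.05072315] [0.51031755 0.31476929 0.08732394] 81
T hung x [0.4578 0.5893] slope 0.1306 y at mean 0.1154 0.525 w 0.0279 z 0.1218 508
T filled top rim [[0.6096, 0.0964, 0.1981], [0.6506, 0.1605, 0.2165]] 146
  face 51 [[0.6086, 0.095, 0.022], [0.6148, 0.1097, 0.0476], [0.6177, 0.1578, 0.0793]]
T empty top rim [[0.6348, -0.1014, 0.197], [0.6785, -0.036, 0.2172]] 178
  face 184 [[0.6342, -0.0859, 0.0236], [0.6363, -0.0513, 0.104], [0.64, -0.0393, 0.1961]]
S loose x [0.3398 0.474 ] slope 0.0205 y at mean 0.296 0.4045 w 0.0301 z 0.0341 358
S plate up [0.48774584 0.2775214  0.05120863] [0.51459977 0.31706341 0.0875573 ] 105
S hung x [0.4563 0.5896] slope 0.1242 y at mean 0.1176 0.52 w 0.0312 z 0.12 279
S filled top rim [[0.6093, 0.0958, 0.1963], [0.654, 0.1643, 0.2147]] 152
  face 251 [[0.609, 0.0978, 0.0213], [0.6209, 0.1569, 0.0436], [0.6493, 0.165, 0.0777]]
S empty top rim [[0.6344, -0.1024, 0.1954], [0.678, -0.0321, 0.2142]] 120
  face 189 [[0.6327, -0.0922, 0.0226], [
[... 1268 characters left out ...]
, -0.093, 0.215], [0.64, -0.09, 0.2], [0.64, -0.087, 0.217], [0.639, -0.084, 0.219], [0.642, -0.082, 0.218], [0.639, -0.079, 0.203], [0.639, -0.077, 0.204], [0.639, -0.074, 0.203], [0.639, -0.07, 0.197], [0.641, -0.068, 0.213], [0.641, -0.065, 0.213], [0.638, -0.062, 0.215], [0.64, -0.06, 0.216], [0.641, -0.058, 0.214], [0.638, -0.055, 0.214], [0.636, -0.053, 0.213], [0.635, -0.049, 0.217], [0.636, -0.047, 0.215], [0.636, -0.045, 0.214], [0.634, -0.042, 0.213], [0.66, -0.041, 0.214], [0.655, -0.04, 0.214], [0.643, -0.04, 0.215], [0.641, -0.039, 0.2], [0.646, -0.038, 0.208], [0.665, -0.038, 0.214], [0.651, -0.038, 0.215], [0.659, -0.037, 0.201], [0.666, -0.036, 0.211], [0.672, -0.036, 0.216]]
```

```bash
cat >> h.py <<'E'
def plan(*pts):
    from workcell import read_state
    s=read_state();R=np.array(s["tcp_rot"]);p=np.array(s["tcp_pos"])
    print("tcp",p.round(4),"xyaw",np.arctan2(R[1,0],R[0,0]).round(4),"zaxis",R[:,2].round(4),"t",s["time_s"],"F",np.round(s["wrist_force"],1),"w",round(s["grip_width"],4),"ff",s["finger_force"])
    for q in pts:
        d=R.T@(np.array(q)-p)/.02;print("to",q,"units",d.round(2));p=np.array(q)
E
python3 -c "
from workcell import finger_overhang;print(finger_overhang)"
python3 -m crank '[[0,0,-1,0,0,0.84,1],[0,0,-1,0,0,0.84,1],[0,0,0,0,0,0,1]]'
python3 -c "
from h import *
plan((.42,-.4,.24),(.42,.295,.24),(.4105,.2947,.05))"
```

```text
0.008
time_s: 0.35
tcp_pos: [0.1446, -0.6353, 0.2435]
tcp_rot: [[1.0, 0.016, 0.001], [0.016, -1.0, -0.004], [0.001, 0.004, -1.0]]
wrist_force: [-0.0, -1.1, 0.6]
grip_width: 0.0856
finger_force: 0.0
tcp [ 0.1446 -0.6353  0.2435] xyaw 0.0157 zaxis [ 7.e-04 -4.e-03 -1.e+00] t 0.35 F [-0.  -1.1  0.6] w 0.0856 ff 0.0
to (0.42, -0.4, 0.24) units [ 13.95 -11.55   0.14]
to (0.42, 0.295, 0.24) units [  0.54 -34.75  -0.14]
to (0.4105, 0.2947, 0.05) units [-0.48 -0.03  9.5 ]
```

```bash
python3 -m crank '[[1,-0.85,0,0,0,0,1],[1,-0.85,0,0,0,0,1],[1,-0.85,0,0,0,0,1],[1,-0.85,0,0,0,0,1],[1,-0.85,0,0,0,0,1],[1,-0.85,0,0,0,0,1],[1,-0.85,0,0,0,0,1],[1,-0.85,0,0,0,0,1],[1,-0.85,0,0,0,0,1],[1,-0.85,0,0,0,0,1],[1,-0.85,0,0,0,0,1],[1,-0.85,0,0,0,0,1]]' >/dev/null
python3 -m crank '[[1,-0.85,0,0,0,0,1],[1,-0.85,0,0,0,0,1],[0,-1,0,0,0,0,1],[0,-1,0,0,0,0,1],[0,-1,0,0,0,0,1],[0,-1,0,0,0,0,1],[0,-1,0,0,0,0,1],[0,-1,0,0,0,0,1],[0,-1,0,0,0,0,1],[0,-1,0,0,0,0,1],[0,-1,0,0,0,0,1],[0,-1,0,0,0,0,1]]'
python3 -c "
from h import *
plan((.42,.295,.24),(.4105,.2947,.05))"
```

```text
time_s: 2.35
tcp_pos: [0.4141, -0.1886, 0.2398]
tcp_rot: [[1.0, 0.023, -0.0], [0.023, -1.0, 0.0], [-0.0, -0.0, -1.0]]
wrist_force: [-0.8, 0.3, 0.5]
grip_width: 0.0852
finger_force: 0.0
tcp [ 0.4141 -0.1886  0.2398] xyaw 0.0232 zaxis [-4.e-04  2.e-04 -1.e+00] t 2.35 F [-0.8  0.3  0.5] w 0.0852 ff 0.0
to (0.42, 0.295, 0.24) units [  0.86 -24.17  -0.  ]
to (0.4105, 0.2947, 0.05) units [-0.47  0.01  9.5 ]
```

```bash
python3 -m crank '[[0,-1,0,0,0,0,1],[0,-1,0,0,0,0,1],[0,-1,0,0,0,0,1],[0,-1,0,0,0,0,1],[0,-1,0,0,0,0,1],[0,-1,0,0,0,0,1],[0,-1,0,0,0,0,1],[0,-1,0,0,0,0,1],[0,-1,0,0,0,0,1],[0,-1,0,0,0,0,1],[0,-1,0,0,0,0,1],[0,-1,0,0,0,0,1]]' >/dev/null
python3 -m crank '[[0,-1,0,0,0,0,1],[0,-1,0,0,0,0,1],[0,-1,0,0,0,0,1],[0,-1,0,0,0,0,1],[0,-1,0,0,0,0,1],[0,-1,0,0,0,0,1],[0,-1,0,0,0,0,1],[0,-1,0,0,0,0,1],[0,-1,0,0,0,0,1],[0,-1,0,0,0,0,1],[0,-1,0,0,0,0,1],[0,0,0,0,0,0,1]]'
python3 -c "
from h import *
plan((.4105,.2947,.1),(.4105,.2947,.01))"
```

```text
time_s: 4.35
tcp_pos: [0.4042, 0.2729, 0.2398]
tcp_rot: [[1.0, 0.025, 0.0], [0.025, -1.0, 0.001], [0.0, -0.001, -1.0]]
wrist_force: [-0.9, 0.3, -0.4]
grip_width: 0.0851
finger_force: 0.0
tcp [0.4042 0.2729 0.2398] xyaw 0.0246 zaxis [ 0.e+00  8.e-04 -1.e+00] t 4.35 F [-0.9  0.3 -0.4] w 0.0851 ff 0.0
to (0.4105, 0.2947, 0.1) units [ 0.34 -1.08  6.99]
to (0.4105, 0.2947, 0.01) units [-0.   0.   4.5]
```

```bash
python3 -m crank '[[0.35,-1,1,0,0,0,1],[0,-0.1,1,0,0,0,1],[0,0,1,0,0,0,1],[0,0,1,0,0,0,1],[0,0,1,0,0,0,1],[0,0,1,0,0,0,1],[0,0,1,0,0,0,1],[0,0,1,0,0,0,1],[0,0,0,0,0,0,1],[0,0,0,0,0,0,1]]' 
python3 - <<'E'
from h import *
from workcell import grab_frame
plan((.4105,.2947,.014))
for n in("top","side"):
    X=cloud(grab_frame(n))
    bar(X[box(X,(.3,.39 if n=="top" else .475),(.25,.34),(.026,.046))],n)
E
```

```text
time_s: 5.18
tcp_pos: [0.41, 0.2916, 0.0796]
tcp_rot: [[1.0, 0.023, -0.002], [0.023, -1.0, -0.001], [-0.002, 0.001, -1.0]]
wrist_force: [0.8, 0.2, 0.3]
grip_width: 0.0853
finger_force: 0.0
tcp [0.41   0.2916 0.0796] xyaw 0.0227 zaxis [-0.0022 -0.0014 -1.    ] t 5.1833 F [0.8 0.2 0.3] w 0.0853 ff 0.0
to (0.4105, 0.2947, 0.014) units [ 0.03 -0.16  3.28]Traceback (most recent call last):
  File "<stdin>", line 6, in <module>
  File "h.py", line 14, in bar
    xs=np.arange(p[:,0].min()+.01,p[:,0].max()-.01,.008);c=[]
                 ~~~~~~~~~~^^
    return umr_minimum(a, axis, None, out, keepdims, initial, where)
ValueError: zero-size array to reduction operation minimum which has no identity
```

```bash
python3 -m crank '[[0,-0.15,1,0,0,0,1],[0,0,1,0,0,0,1],[0,0,0.8,0,0,0,1],[0,0,0.4,0,0,0,1],[0,0,0,0,0,0,1],[0,0,0,0,0,0,-1],[0,0,0,0,0,0,-1],[0,0,0,0,0,0,-1],[0,0,0,0,0,0,-1],[0,0,0,0,0,0,-1],[0,0,0,0,0,0,-1],[0,0,0,0,0,0,-1]]' 60
python3 -m crank '[[0,0,0,0,0,0,-1],[0,0,0,0,0,0,-1],[0,0,0,0,0,0,-1],[0,0,0,0,0,0,-1]]'
```

```text
time_s: 6.23
tcp_pos: [0.4108, 0.2954, 0.0164]
tcp_rot: [[1.0, 0.022, 0.0], [0.022, -1.0, 0.0], [0.0, -0.0, -1.0]]
wrist_force: [-0.8, -0.7, -0.8]
grip_width: 0.0007
finger_force: 0.0
time_s: 6.57
tcp_pos: [0.4107, 0.2953, 0.0162]
tcp_rot: [[1.0, 0.022, -0.0], [0.022, -1.0, -0.0], [-0.0, 0.0, -1.0]]
wrist_force: [-0.0, -0.4, 0.4]
grip_width: 0.0003
finger_force: 0.0
```

The gripper closed on nothing, so I'll look.

```bash
python3 - <<'E'
from h import *
from workcell import grab_frame
F={n:grab_frame(n) for n in("top","side")}
np.savez("top1.npz",**F["top"]);np.savez("side1.npz",**F["side"])
a=cv2.resize(F["top"]["image"][150:310,180:340],(480,480));b=cv2.resize(F["side"]["image"][170:330,200:306],(318,480))
cv2.imwrite("pics/look.png",np.hstack([a,b])[:,:,::-1])
E
```

```text
(no output)
```

View pics/look.png

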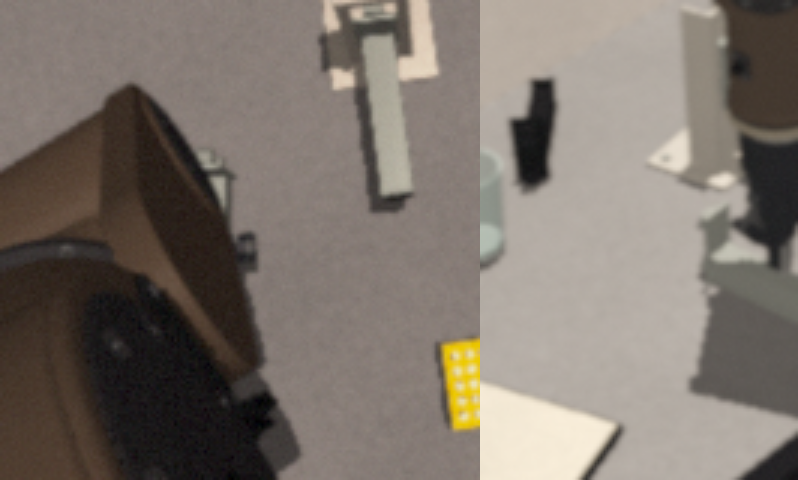

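```bash
python3 - <<'E'
from h import *
S=np.load("side1.npz")
cv2.imwrite("pics/look2.png",cv2.resize(S["image"][180:330,220:420],(800,600),interpolation=cv2.INTER_CUBIC)[:,:,::-1])
X=cloud(S)
for (u,v) in [(278,245),(290,255),(300,262),(310,268),(300,275),(290,270),(318,272),(298,285)]:print(u,v,np.round(X[v,u],3))
E
```

```text
278 245 [0.492 0.298 0.065]
290 255 [0.453 0.288 0.038]
300 262 [0.41  0.293 0.034]
310 268 [0.369 0.297 0.034]
300 275 [ 0.401  0.306 -0.003]
290 270 [ 0.439  0.307 -0.002]
318 272 [0.341 0.295 0.031]
298 285 [0.376 0.348 0.   ]
```

View pics/look2.png

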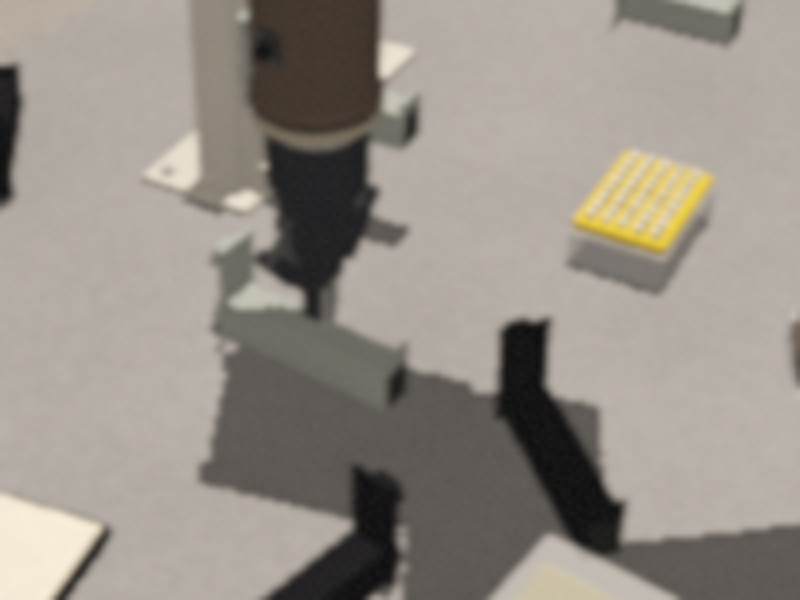

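```bash
python3 - <<'E'
from h import *
from workcell import read_state
s=read_state();print(np.round(s["joints"],3),s["tcp_pos"],s["wrist_force"])
for n in("top","side"):
    f=np.load(n+"1.npz");X=cloud(f);im=f["image"].astype(int)
    m=box(X,(.3,.56),(.15,.42),(.042,.2))
    if n=="side":
        for v in range(238,266,2):
            print(v,[(u,)+tuple((X[v,u]*1000).round().astype(int))+(im[v,u].sum(),) for u in range(292,310,3)])
E
```

```text
[0.564 0.56  2.074 0.    0.508 2.112] [0.4107049  0.29535677 0.01616773] [0.39240821 0.90662708 0.32434698]
238 [(292, np.int64(401), np.int64(339), np.int64(157), np.int64(144)), (295, np.int64(399), np.int64(328), np.int64(150), np.int64(111)), (298, np.int64(401), np.int64(312), np.int64(140), np.int64(100)), (301, np.int64(394), np.int64(307), np.int64(141), np.int64(110)), (304, np.int64(398), np.int64(287), np.int64(127), np.int64(110)), (307, np.int64(405), np.int64(264), np.int64(110), np.int64(112))]
240 [(292, np.int64(408), np.int64(330), np.int64(141), np.int64(161)), (295, np.int64(402), np.int64(325), np.int64(140), np.int64(102)), (298, np.int64(399), np.int64(315), np.int64(136), np.int64(106)), (301, np.int64(394), np.int64(307), np.int64(133), np.int64(116)), (304, np.int64(399), np.int64(287), np.int64(119), np.int64(99)), (307, np.int64(404), np.int64(265), np.int64(103), np.int64(104))]
242 [(292, np.int64(407), np.int64(333), np.int64(136), np.int64(166)), (295, np.int64(402), np.int64(324), np.int64(133), np.int64(101)), (298, np.int64(400), np.int64(314), np.i
[... 4055 characters left out ...]
int64(298), np.int64(36), np.int64(309)), (301, np.int64(406), np.int64(293), np.int64(36), np.int64(316)), (304, np.int64(399), np.int64(287), np.int64(36), np.int64(322)), (307, np.int64(392), np.int64(281), np.int64(35), np.int64(399))]
264 [(292, np.int64(428), np.int64(309), np.int64(29), np.int64(319)), (295, np.int64(416), np.int64(310), np.int64(35), np.int64(322)), (298, np.int64(411), np.int64(302), np.int64(32), np.int64(316)), (301, np.int64(399), np.int64(302), np.int64(38), np.int64(312)), (304, np.int64(395), np.int64(293), np.int64(34), np.int64(311)), (307, np.int64(386), np.int64(289), np.int64(36), np.int64(312))]<stdin>:9: RuntimeWarning: invalid value encountered in cast
```

The picture shows the closed fingers ending just above the bar at (300,260) in the side view. Depth puts the tips at z≈0.048, but the reported pose puts them at 0.008. The reported z is therefore about 40 mm low, while x and y agree. I'll trust the cameras, reopen, and descend about 40 mm in steps.

```bash
python3 -m crank '[[0,0,0,0,0,0,1],[0,0,0,0,0,0,1],[0,0,0,0,0,0,1],[0,0,0,0,0,0,1],[0,0,0,0,0,0,1],[0,0,0.5,0,0,0,1],[0,0,0.5,0,0,0,1],[0,0,0,0,0,0,1],[0,0,0,0,0,0,1]]'
python3 - <<'E'
from h import *
from workcell import grab_frame
f=grab_frame("side");X=cloud(f);im=f["image"].astype(int).sum(2)
m=box(X,(.38,.44),(.32,.39),(.012,.2))&(im<330)
for z in np.arange(.01,.13,.008):
    p=X[m&(abs(X[...,2]-z)<.004)]
    if len(p):print(round(z,3),len(p),p.mean(0).round(3),p[:,1].min().round(3),p[:,1].max().round(3))
cv2.imwrite("pics/l3.png",cv2.resize(f["image"][210:300,250:350],(800,600)[:2] if 0 else (660,594),interpolation=cv2.INTER_CUBIC)[:,:,::-1])
E
```

```text
time_s: 7.42
tcp_pos: [0.41, 0.2949, -0.0049]
tcp_rot: [[1.0, 0.022, -0.002], [0.022, -1.0, -0.001], [-0.002, 0.001, -1.0]]
wrist_force: [-0.4, 0.1, -0.4]
grip_width: 0.0854
finger_force: 0.0
0.042 8 [0.407 0.343 0.041] 0.34 0.347
0.05 12 [0.404 0.345 0.05 ] 0.34 0.351
0.058 12 [0.406 0.348 0.058] 0.34 0.353
0.066 15 [0.404 0.346 0.065] 0.337 0.352
0.074 8 [0.402 0.347 0.072] 0.339 0.353
0.082 10 [0.4   0.349 0.082] 0.332 0.364
0.09 42 [0.405 0.356 0.09 ] 0.33 0.369
0.098 32 [0.403 0.35  0.098] 0.323 0.368
0.106 34 [0.402 0.343 0.106] 0.32 0.368
0.114 32 [0.403 0.351 0.114] 0.322 0.368
0.122 28 [0.405 0.353 0.122] 0.323 0.367
```

View pics/l3.png

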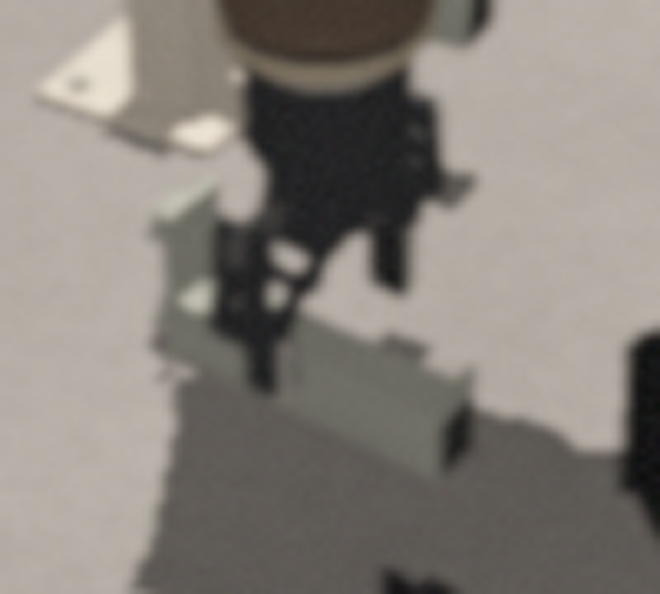

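The open fingers straddle the bar, with tips at z≈0.038 near crop pixel (262,385). I'll go down another 23 mm and close.

```bash
python3 -m crank '[[0,0,0.5,0,0,0,1],[0,0,0.5,0,0,0,1],[0,0,0.15,0,0,0,1],[0,0,0,0,0,0,1],[0,0,0,0,0,0,-1],[0,0,0,0,0,0,-1],[0,0,0,0,0,0,-1],[0,0,0,0,0,0,-1],[0,0,0,0,0,0,-1],[0,0,0,0,0,0,-1]]' 70
```

```text
time_s: 8.3
tcp_pos: [0.4109, 0.2954, -0.0263]
tcp_rot: [[1.0, 0.022, 0.001], [0.022, -1.0, 0.0], [0.001, -0.0, -1.0]]
wrist_force: [-1.0, -1.0, 8.2]
grip_width: 0.029
finger_force: 70.3
```

```bash
python3 -m crank '[[0,0,-0.3,0,0,0,-1],[0,0,-0.7,0,0,0,-1],[0,0,-1,0,0,0,-1],[0,0,-1,0,0,0,-1],[0,0,-1,0,0,0,-1],[0,0,-1,0,0,0,-1],[0,0,-1,0,0,0,-1],[0,0,-1,0,0,-0.4,-1],[0,0,-1,0,0,-0.45,-1],[0,0,-1,0,0,0,-1],[0,0,0,0,0,0,-1],[0,0,0,0,0,0,-1]]'
python3 - <<'E'
from h import *
from workcell import grab_frame
plan()
for n in("side","top"):
    X=cloud(grab_frame(n))
    p=X[box(X,(.28,.55),(.2,.40),(.1,.3))]
    for z in np.arange(.14,.28,.01):
        q=p[abs(p[:,2]-z)<.005]
        if len(q):print(n,round(z,3),len(q),q.min(0).round(3),q.max(0).round(3))
E
```

```text
time_s: 9.3
tcp_pos: [0.4111, 0.2956, 0.1541]
tcp_rot: [[0.992, 0.124, 0.002], [0.124, -0.992, 0.001], [0.002, -0.001, -1.0]]
wrist_force: [-0.6, 0.4, -4.1]
grip_width: 0.0289
finger_force: 69.6
tcp [0.4111 0.2956 0.1541] xyaw 0.1239 zaxis [ 0.0018  0.0012 -1.    ] t 9.3 F [-0.6  0.4 -4.1] w 0.0289 ff 69.60729002952576
side 0.18 68 [0.34  0.273 0.178] [0.49  0.324 0.185]
side 0.19 138 [0.338 0.274 0.185] [0.51  0.327 0.195]
side 0.2 159 [0.339 0.276 0.195] [0.507 0.325 0.205]
side 0.21 228 [0.337 0.273 0.205] [0.499 0.326 0.215]
side 0.22 171 [0.338 0.267 0.215] [0.495 0.326 0.225]
side 0.23 69 [0.339 0.254 0.225] [0.494 0.341 0.235]
side 0.24 98 [0.393 0.245 0.235] [0.509 0.346 0.245]
side 0.25 95 [0.391 0.24  0.245] [0.507 0.352 0.255]
side 0.26 121 [0.39  0.236 0.255] [0.509 0.354 0.265]
side 0.27 85 [0.39  0.234 0.265] [0.491 0.36  0.275]
side 0.28 108 [0.388 0.226 0.275] [0.416 0.362 0.285]
top 0.18 7 [0.446 0.284 0.178] [0.483 0.289 0.185]
top 0.19 28 [0.438 0.283 0.186] [0.511 0.311 0.195]
top 0.2 23 [0.407 0.268 0.195] [0.506 0.297 0.205]
top 0.21 34 [0.443 0.283 0.205] [0.494 0.298 0.215]
top 0.22 33 [0.45  0.284 0.215] [0.494 0.3   0.222]
top 0.23 9 [0.402 0.255 0.226] [0.495 0.298 0.234]
top 0.24 27 [0.404 0.247 0.236] [0.511 0.309 0.244]
top 0.25 16 [0.404 0.253 0.245] [0.509 0.298 0.255]
top 0.26 21 [0.405 0.241 0.255] [0.507 0.302 0.265]
top 0.27 14 [0.406 0.244 0.265] [0.494 0.295 0.275]
top 0.28 49 [0.406 0.229 0.275] [0.43  0.248 0.285]
```

```bash
python3 -c "
from h import *
plan((.41,-.09,.154),(.488,-.0896,.154),(.488,-.0896,.084))"
```

```text
tcp [0.4101 0.295  0.1525] xyaw 0.1239 zaxis [-9.e-04 -5.e-04 -1.e+00] t 9.4 F [-0.3 -0.7 -3.6] w 0.0291 ff 69.60745453834534
to (0.41, -0.09, 0.154) units [-2.39 19.1  -0.06]
to (0.488, -0.0896, 0.154) units [ 3.87  0.46 -0.  ]
to (0.488, -0.0896, 0.084) units [ 0.  -0.   3.5]
```

```bash
python3 -m crank '[[-0.1,0.5,0,0,0,0,-1],[-0.1,1,0,0,0,0,-1],[-0.1,1,0,0,0,0,-1],[-0.1,1,0,0,0,0,-1],[-0.1,1,0,0,0,0,-1],[-0.1,1,0,0,0,0,-1],[-0.1,1,0,0,0,0,-1],[-0.1,1,0,0,0,0,-1],[-0.1,1,0,0,0,0,-1],[-0.1,1,0,0,0,0,-1],[-0.1,1,0,0,0,0,-1],[-0.1,1,0,0,0,0,-1]]' >/dev/null
python3 -m crank '[[-0.1,1,0,0,0,0,-1],[-0.1,1,0,0,0,0,-1],[-0.1,1,0,0,0,0,-1],[-0.1,1,0,0,0,0,-1],[-0.1,1,0,0,0,0,-1],[-0.1,1,0,0,0,0,-1],[-0.1,1,0,0,0,0,-1],[-0.1,0.5,0,0,0,0,-1],[0.5,0.1,0,0,0,0,-1],[1,0.1,0.5,0,0,0,-1],[1,0.1,1,0,0,0,-1],[0,0,0,0,0,0,-1]]' >/dev/null
python3 -m crank '[[0,0,0,0,0,0,-1],[0,0,0,0,0,0,-1]]'
python3 -c "
from h import *
plan((.488,-.0896,.084))"
```

```text
time_s: 11.57
tcp_pos: [0.4675, -0.0859, 0.1227]
tcp_rot: [[0.992, 0.124, -0.002], [0.124, -0.992, 0.001], [-0.002, -0.001, -1.0]]
wrist_force: [0.7, 0.1, -3.4]
grip_width: 0.0291
finger_force: 70.0
tcp [ 0.4675 -0.0859  0.1227] xyaw 0.1246 zaxis [-2.e-03  5.e-04 -1.e+00] t 11.5667 F [ 0.7  0.1 -3.4] w 0.0291 ff 70.04055976867676
to (0.488, -0.0896, 0.084) units [1.   0.31 1.93]
```

```bash
python3 -m crank '[[0.5,0.3,1,0,0,0,-1],[0,0,0.9,0,0,0,-1],[0,0,0,0,0,0,-1],[0,0,0,0,0,0,-1],[0,0,0,0,0,0,-1]]'>/dev/null
python3 - <<'E'
from h import *
from workcell import grab_frame
plan()
F={n:grab_frame(n) for n in("side","top")}
for n,f in F.items():
    np.savez(n+"2.npz",**f);X=cloud(f)
    p=X[box(X,(.38,.60),(-.17,-.02),(.1,.23))]
    for z in np.arange(.11,.22,.01):
        q=p[abs(p[:,2]-z)<.005]
        if len(q):print(n,round(z,3),len(q),q.min(0).round(3),q.max(0).round(3))
a=cv2.resize(F["top"]["image"][120:240,330:430],(400,480),interpolation=cv2.INTER_CUBIC);b=cv2.resize(F["side"]["image"][130:230,280:360],(384,480),interpolation=cv2.INTER_CUBIC)
cv2.imwrite("pics/pre.png",np.hstack([a,b])[:,:,::-1])
E
```

```text
tcp [ 0.4789 -0.091   0.0861] xyaw 0.1242 zaxis [ 2.e-04 -0.e+00 -1.e+00] t 11.9833 F [ 0.3 -0.3 -3.8] w 0.029 ff 70.02558946609497
side 0.11 28 [ 0.409 -0.091  0.107] [ 0.559 -0.064  0.115]
side 0.12 94 [ 0.407 -0.11   0.115] [ 0.578 -0.063  0.125]
side 0.13 121 [ 0.406 -0.11   0.125] [ 0.573 -0.057  0.135]
side 0.14 122 [ 0.406 -0.11   0.135] [ 0.574 -0.057  0.145]
side 0.15 151 [ 0.408 -0.116  0.145] [ 0.562 -0.059  0.155]
side 0.16 40 [ 0.405 -0.119  0.155] [ 0.563 -0.045  0.165]
side 0.17 56 [ 0.461 -0.142  0.165] [ 0.576 -0.04   0.175]
side 0.18 51 [ 0.46  -0.138  0.175] [ 0.575 -0.035  0.185]
side 0.19 65 [ 0.457 -0.15   0.185] [ 0.572 -0.032  0.195]
side 0.2 50 [ 0.459 -0.156  0.195] [ 0.563 -0.026  0.205]
side 0.21 48 [ 0.458 -0.148  0.205] [ 0.484 -0.022  0.215]
top 0.19 2 [ 0.461 -0.043  0.192] [ 0.461 -0.037  0.194]
top 0.2 1 [ 0.46  -0.04   0.196] [ 0.46  -0.04   0.196]
top 0.21 20 [ 0.458 -0.044  0.206] [ 0.486 -0.026  0.215]
```

View pics/pre.png

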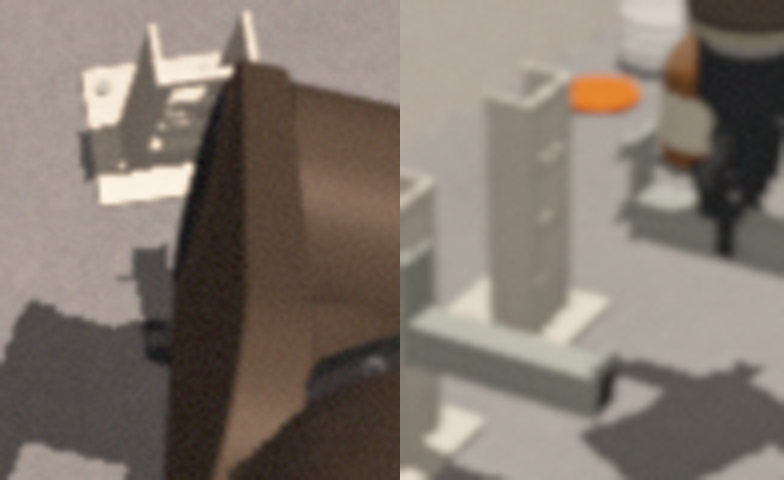

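```bash
python3 - <<'E'
from h import *
X=cloud(np.load("side2.npz"));s=np.array([.637,-.0705,.158]);a=.126
d=np.array([np.cos(a),np.sin(a)]);l=np.array([-np.sin(a),np.cos(a)])
def uvz(p):r=p[:,:2]-s[:2];return np.c_[r@d,r@l,p[:,2]]
q=uvz(X[box(X,(.40,.56),(-.15,-.02),(.116,.142))])
for u in np.arange(-.235,-.07,.015):
    w=q[abs(q[:,0]-u)<.008]
    if len(w):print("bar u",u.round(3),"lat hi",np.percentile(w[:,1],[50,90,98]).round(4),len(w))
q=uvz(X[box(X,(.62,.70),(-.13,-.02),(.03,.20))]);q=q[(q[:,0]>.008)&(q[:,0]<.04)]
print("upright side lat",np.percentile(q[:,1],[10,50,90]).round(4),len(q))
q=uvz(X[box(X,(.54,.60),(-.15,-.02),(.155,.23))]);print("plate",np.percentile(q,[2,50,98],axis=0).round(4))
E
```

```text
bar u -0.235 lat hi [0.0046 0.0141 0.0175] 24
bar u -0.22 lat hi [0.0149 0.018  0.0196] 27
bar u -0.205 lat hi [0.0137 0.0175 0.0195] 28
bar u -0.19 lat hi [0.0133 0.017  0.0183] 28
bar u -0.175 lat hi [0.0152 0.022  0.025 ] 29
bar u -0.16 lat hi [0.0249 0.0303 0.032 ] 27
bar u -0.145 lat hi [0.0154 0.0235 0.0248] 17
bar u -0.13 lat hi [0.0125 0.0175 0.0179] 26
bar u -0.115 lat hi [0.0145 0.0175 0.0189] 28
bar u -0.1 lat hi [0.0133 0.0157 0.0182] 25
bar u -0.085 lat hi [0.013  0.0175 0.0208] 30
upright side lat [-0.0304  0.0287  0.0337] 401
plate [[-0.0822 -0.0196  0.1562]
 [-0.0783  0.0064  0.1771]
 [-0.0621  0.0214  0.1966]]
```

```bash
python3 -m crank '[[0.5,0,0,0,0,0,-1],[0.6,0,0,0,0,0,-1],[0.6,0,0,0,0,0,-1],[0.6,0,0,0,0,0,-1],[0.5,0,0,0,0,0,-1],[0.3,0,0,0,0,0,-1],[0.2,0,0,0,0,0,-1],[0,0,0,0,0,0,-1],[0,0,0,0,0,0,-1]]'
python3 -m crank '[[0.15,0,0,0,0,0,-1],[0.15,0,0,0,0,0,-1],[0.1,0,0,0,0,0,-1],[0,0,0,0,0,0,-1],[0,0,0,0,0,0,-1]]'
```

```text
time_s: 12.83
tcp_pos: [0.5443, -0.0829, 0.0851]
tcp_rot: [[0.992, 0.124, -0.001], [0.124, -0.992, 0.0], [-0.0, -0.0, -1.0]]
wrist_force: [-0.5, 0.3, -3.2]
grip_width: 0.029
finger_force: 70.1
time_s: 13.25
tcp_pos: [0.5526, -0.082, 0.0852]
tcp_rot: [[0.992, 0.124, -0.0], [0.124, -0.992, 0.0], [-0.0, -0.0, -1.0]]
wrist_force: [0.1, 0.1, -4.1]
grip_width: 0.0291
finger_force: 70.1
```

```bash
python3 -m crank '[[0.1,0,0,0,0,0,-1],[0.05,0,0,0,0,0,-1],[0,0,0,0,0,0,-1],[0,0,0,0,0,0,-1]]'
python3 -m crank '[[0.1,0,0,0,0,0,-1],[0.05,0,0,0,0,0,-1],[0,0,0,0,0,0,-1],[0,0,0,0,0,0,-1]]'
```

```text
time_s: 13.58
tcp_pos: [0.5553, -0.0816, 0.0851]
tcp_rot: [[0.992, 0.124, -0.001], [0.124, -0.992, 0.0], [-0.0, -0.0, -1.0]]
wrist_force: [-1.7, -1.1, -3.5]
grip_width: 0.0291
finger_force: 70.4
time_s: 13.92
tcp_pos: [0.5552, -0.0814, 0.0846]
tcp_rot: [[0.992, 0.124, -0.006], [0.124, -0.992, 0.0], [-0.006, -0.001, -1.0]]
wrist_force: [-17.7, -7.9, 4.2]
grip_width: 0.0292
finger_force: 71.3
```

Contact is at the expected depth (plate on the sheet). I'll ease back 2 mm and lower.

```bash
python3 -m crank '[[-0.15,0,0,0,0,0,-1],[0,0,0.2,0,0,0,-1],[0,0,0.2,0,0,0,-1],[0,0,0.2,0,0,0,-1],[0,0,0.2,0,0,0,-1],[0,0,0.1,0,0,0,-1],[0,0,0,0,0,0,-1],[0,0,0,0,0,0,-1]]'
python3 -m crank '[[0,0,0.1,0,0,0,-1],[0,0,0.1,0,0,0,-1],[0,0,0,0,0,0,-1],[0,0,0,0,0,0,-1]]'
```

```text
time_s: 14.58
tcp_pos: [0.5552, -0.0815, 0.0668]
tcp_rot: [[0.992, 0.124, -0.001], [0.124, -0.992, 0.0], [-0.001, -0.0, -1.0]]
wrist_force: [-4.3, -0.9, -5.7]
grip_width: 0.0291
finger_force: 70.8
time_s: 14.92
tcp_pos: [0.5553, -0.0816, 0.0631]
tcp_rot: [[0.992, 0.124, -0.0], [0.124, -0.992, -0.0], [-0.0, -0.0, -1.0]]
wrist_force: [-4.5, -0.9, -5.3]
grip_width: 0.0289
finger_force: 71.1
```

```bash
python3 -m crank '[[0,0,0.1,0,0,0,-1],[0,0,0.05,0,0,0,-1],[0,0,0,0,0,0,-1],[0,0,0,0,0,0,-1]]'
python3 -m crank '[[0,0,0.1,0,0,0,-1],[0,0,0,0,0,0,-1],[0,0,0,0,0,0,-1]]'
```

```text
time_s: 15.25
tcp_pos: [0.5553, -0.0816, 0.0602]
tcp_rot: [[0.992, 0.124, -0.0], [0.124, -0.992, 0.0], [-0.0, -0.0, -1.0]]
wrist_force: [-4.2, -2.1, -4.6]
grip_width: 0.0291
finger_force: 71.2
time_s: 15.5
tcp_pos: [0.5552, -0.0818, 0.0585]
tcp_rot: [[0.992, 0.124, -0.0], [0.124, -0.992, -0.0], [-0.0, 0.0, -1.0]]
wrist_force: [-8.0, -3.0, 1.6]
grip_width: 0.0289
finger_force: 72.1
```

```bash
python3 -m crank '[[0,0,0.05,0,0,0,-1],[0,0,0,0,0,0,-1],[0,0,0,0,0,0,-1]]'
python3 - <<'E'
from h import *
from workcell import grab_frame
f=grab_frame("side");X=cloud(f)
p=X[box(X,(.46,.65),(-.15,-.02),(.07,.2))]
print(np.percentile(X[box(X,(.48,.53),(-.1,-.06),(.06,.16))][:,2],[2,98]))
cv2.imwrite("pics/hang.png",cv2.resize(f["image"][120:230,260:370],(600,600),interpolation=cv2.INTER_CUBIC)[:,:,::-1])
E
```

```text
time_s: 15.75
tcp_pos: [0.5551, -0.0818, 0.0577]
tcp_rot: [[0.992, 0.124, -0.0], [0.124, -0.992, -0.0], [-0.0, 0.0, -1.0]]
wrist_force: [-10.8, -3.5, 7.7]
grip_width: 0.0293
finger_force: 72.9
[0.08390165 0.12665524]
```

View pics/hang.png

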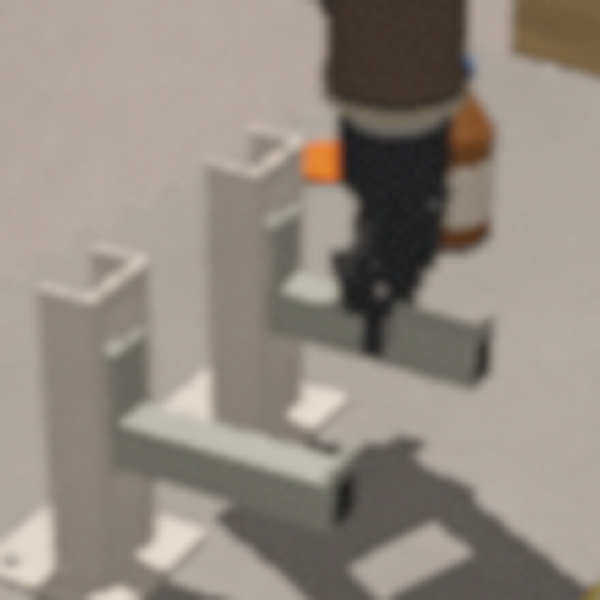

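The picture shows both arms at the same relative height on their uprights, with the plate at (285,240) flush on the empty upright. I'll release and retreat.

```bash
python3 -m crank '[[0,0,-0.05,0,0,0,-1],[0,0,0,0,0,0,-0.25],[0,0,0,0,0,0,-0.1],[0,0,0,0,0,0,0.2],[0,0,0,0,0,0,0.6],[0,0,0,0,0,0,1],[0,0,0,0,0,0,1],[0,0,0,0,0,0,1]]' 20
python3 -m crank '[[0,0,-0.5,0,0,0,1],[-0.2,0,-1,0,0,0,1],[-0.2,0,-1,0,0,0,1],[-0.3,0,-1,0,0,0,1],[-0.5,0,-1,0,0,0,1],[-1,0,-1,0,0,0,1],[-1,0,-1,0,0,0,1],[-1,0,-1,0,0,0,1],[-1,0,0,0,0,0,1],[-1,0,0,0,0,0,1],[0,0,0,0,0,0,1],[0,0,0,0,0,0,1]]'
python3 - <<'E'
from h import *
from workcell import grab_frame
F={n:grab_frame(n) for n in("side","top")}
s=np.array([.637,-.0705]);a=.126
d=np.array([np.cos(a),np.sin(a)]);l=np.array([-np.sin(a),np.cos(a)])
for n,f in F.items():
    X=cloud(f)
    for nm,off in(("new",0),("hung",.2)):
        r=X[...,:2]-(s+off*l);u=r@d;w=r@l
        m=(u>-.17)&(u<-.02)&(abs(w)<.03)&(X[...,2]>.1)&(X[...,2]<.14)
        m2=m&(X[...,2]>.112)
        k=np.polyfit(u[m2],X[...,2][m2],1) if m2.sum()>20 else None
        print(n,nm,m.sum(),"u",u[m].min().round(4) if m.any() else None,"lat",np.percentile(w[m],[2,50,98]).round(4) if m.any() else None,"ztop fit at -.085",np.polyval(k,-.085).round(4) if k is not None else None,"slope",k)
a=cv2.resize(F["top"]["image"][110:250,270:430],(426,373));b=cv2.resize(F["side"]["image"][130:230,260:360],(373,373),interpolation=cv2.INTER_CUBIC)
cv2.imwrite("pics/end.png",np.hstack([a,b])[:,:,::-1])
E
```

```text
time_s: 16.47
tcp_pos: [0.5556, -0.0816, 0.0582]
tcp_rot: [[0.992, 0.124, 0.0], [0.124, -0.992, -0.0], [0.0, 0.0, -1.0]]
wrist_force: [0.5, 0.2, 0.1]
grip_width: 0.0856
finger_force: 0.0
time_s: 17.47
tcp_pos: [0.4321, -0.0971, 0.2091]
tcp_rot: [[0.992, 0.123, 0.001], [0.123, -0.992, -0.0], [0.001, 0.0, -1.0]]
wrist_force: [1.4, 0.3, -0.9]
grip_width: 0.0854
finger_force: 0.0
side new 283 u -0.1581 lat [-0.0163  0.009   0.0179] ztop fit at -.085 0.1166 slope [0.01142592 0.1176023 ]
side hung 392 u -0.1568 lat [-0.0149  0.0104  0.017 ] ztop fit at -.085 0.1199 slope [-0.01468638  0.11865636]
top new 569 u -0.1549 lat [-0.0158  0.0003  0.0132] ztop fit at -.085 0.118 slope [0.03503641 0.12099071]
top hung 534 u -0.1548 lat [-0.0158 -0.0016  0.0129] ztop fit at -.085 0.1221 slope [-0.01469823  0.12084785]
```

View pics/end.png

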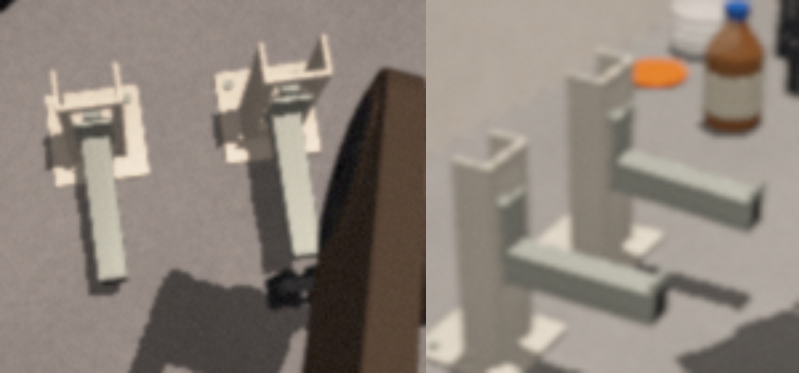

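The picture shows the new arm hanging straight out, parallel to the reference arm, with a droop of about 2–3°. The gripper is clear.

```bash
python3 -c "
from workcell import *
print(finish_job())"
```

```text
the job is handed in; nothing more can be done
None
```

The hook arm now hangs by itself in the top two slots of the empty upright, level with the other arm apart from a 2–3° droop; the plain arm was left alone, and the job was handed in at about 17.6 s.

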